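# Pack three sampled fossils into the foam-lined case

## Robot

A 7-joint arm with a two-finger parallel gripper is mounted at the origin on the work surface. World frame = base frame: x ahead of the robot, y to its left, z up, the work surface at z = 0. Lengths are in mm, angles in rad, forces in N, time in s.
With the tool pointing down it reaches from about 400 to 875 mm from the base axis. Payload 6.5 kg.
Tool frame: the origin (TCP) lies on the centre line of the jaws, within the pads' length; the fingertips stand 19 mm ahead of it and the grasp point (between the pads) is the TCP; z points along the fingers, y is the line along which they close (so a half turn about z gives the same grasp; the last joint's range is limited). The gripper opens to 85 mm and grips with 20 to 120 N. Pads are 22 mm wide; open, the fingers measure 114 mm over their backs; the gripper's body (76 mm by 85 mm) begins 54 mm behind the grasp point. The pads swing forward as they close: fully open they stand 13 mm farther back than shut.
Start: joints at [1.188, 0.536, -0.004, 1.538, 0.003, 1.067, -0.071], TCP at [202.488, -617.648, 224.89] pointing down, gripper open.
Joint ranges: [-2.7, 2.7], [-0.37, 2.16], [-1.27, 1.26], [0.24, 2.4], [-1.31, 4.45], [0.19, 1.91], [-2.76, 2.76]. Speed limits (rad/s): [2.39, 2.39, 3.14, 3.14, 3.14, 3.14, 3.14].

## Interface

Orientations are given as a unit quaternion [x, y, z, w].
In Python, from workcell import get_obs, camera, camera_info, sign_off gives the robot as it stands. The module is installed in compiled form; this text tells all that it offers.
- The arm moves only by the tool carry_out, never from a script. Its argument "steps" is text: rows parted by semicolons, each of 6 numbers parted by spaces: the shift along the tool's x, y, z in mm, then the turn, a rotation vector about the tool's x, y, z in rad. A call has 1 to 12 rows; each row is the pose to reach, as a shift and turn from the pose commanded when the call began, along the tool's axes at that moment; what a row does not reach only later rows make up. A row lasts 1/10 s, in which the tool goes at most 50 mm and 8.59 degrees, less where a joint would pass 70% of its speed; a pose out of reach is approached as far as the arm can. A call with a gripper value outside its range is refused whole. "gripper" is the opening, from 0 (shut) to 1 (fully open), set as the call begins (left out, the last holds). The fingers move at their own pace and stop on an object; "squeeze" is the grip in N (left out, the last holds). Time passes only in rows, so rows that repeat a pose let the fingers close. It gives the time, the measured TCP pose, the force, the opening and the grip force at its end, in the units of the state.
- get_obs(): the state, without advancing time (a new reading comes with each control period).
- camera(name): name is "side" or "top"; returns (picture, depth): 384x512x3 uint8, red, green, blue; 384x512 float32, mm along the optical axis (not along the pixel's ray), 0 where there is no reading.
- camera_info(name): a dict with "camera_matrix" (3x3 intrinsics, pixels), "dist_coeffs" ([k1, k2, p1, p2, k3] as OpenCV has them; the pictures are not rectified), "world_from_camera" (4x4, takes a point from camera to world coordinates). Camera axes: x right, y down, z forward; pixel columns grow to the right and rows downward; lengths in mm; the calibration is good to about 2 mm. A picture is of the moment at which its call begins. camera_info takes no time and is no camera call.
- sign_off(): hands the job in; it is judged then, once.
The state is a dict: "time": time; "q": joint angles; "qvel": joint speeds; "joint_torque": joint torques, N m; "eef_pos": TCP position; "eef_rot": TCP orientation; "force": force on the tool from outside, world axes, zero at the start; "torque": the same for the moment, N m; "gripper_width": finger opening in mm; "grip_force": force on a finger pad.
Only numpy, scipy, OpenCV 4.12 (cv2) and the standard library are available. Lean on these libraries where they do the work, as an engineer would, in place of code of your own. Each camera call takes 0.05 s, during which the arm holds its last target. There are 200 camera calls.

## Task

Open the clear specimen case wide, set the curved canine tooth, the two-rooted molar and the dished vertebra down gently, upright as they lie now, each fully into the foam pocket cut for it (long pocket, four-cornered pocket, round pocket), then shut the lid fully. The straight belemnite and the stone core plug do not belong in it: leave them lying where they are.

Things in the scene. Friction and masses are not known exactly. Their poses are not given: they have to be found in the camera images.
- lid (a joint): hinge angle, rad: 0 shut, 1.75 the stop, just past upright. Starts shut or ajar. Stiff hinge: stays where left; about 4 N at the pull moves it. Fixed case: grey tray 134 mm deep, 252 mm wide, 36 mm high, hinged along its far top edge. Lid: clear box-shaped cover of the same outline, 32 mm deep; shut, its top is 68 mm and its pull 98 mm above the bench; stood open, its edge is 170 mm high.
- lid_pull (a point): point in the pull, 20 mm out from the lid's face. Pull: grey block by the lid's front edge, mid-width; 24 mm along the hinge line (pinch its flat sides), 14 mm front to back, 30 mm tall. Axes turn with the lid: x towards the hinge, y along it, z out of the lid. Hinge axis: 120 mm along +x and 52 mm along -z from here, parallel to y. Opening turns about +y: front edge up and away from the robot.
- fang_mid (a point): canine tooth: curved tapering fang lying on its side, about 95 mm long, 28 mm at its thickest, 35 mm over its curve, about 60 g. Point: middle of its outline, 13 mm above its underside. Being curved, its body there (26 mm wide, 27 mm high) is centred 4 mm to the -y side of the point. x along its length to the tip, y across (level), z up.
- molar_mid (a point): the molar: a block-shaped crown 38 mm (x) by 28 mm (y) with four cusps, standing on two pairs of roots; 35 mm high over all, the crown's straight sides from 14 to 30 mm above its underside; about 45 g. The point is its middle, 17.5 mm above its underside; z up.
- vertebra_mid (a point): the vertebra: a spool-like disc 44 mm across and 28 mm high, lying flat, its round top dished in the middle; about 45 g. The point is its middle, 14 mm above its underside; z up.
- pocket_fang (a point): centre of the floor of the long pocket, 108 (x) by 54 (y) mm, 10 mm deep, in a pale foam insert 122 by 79 mm; floor 22 mm, foam top 32 mm above the bench. The inserts lie side by side in the case in an order that changes; their x runs from the case's front to its hinge side, y along the hinge, z up. The tooth may point to front or back.
- pocket_molar (a point): centre of the floor of the four-cornered pocket, 54 mm (x) by 45 mm (y), 10 mm deep, in an insert like the others (floor 22 mm, foam top 32 mm above the bench). The molar's long way goes along x.
- pocket_vertebra (a point): centre of the floor of the round pocket, 58 mm across, 10 mm deep, in an insert like the others (floor 22 mm, foam top 32 mm above the bench).
- belemnite_mid (a point): look-alike, to be left: a straight bullet-shaped fossil lying on its side, 86 mm long along x, 17 mm thick, pointed at one end. The point is its middle, 8.5 mm above its underside.
- plug_mid (a point): look-alike, to be left: a plain stone cylinder standing on end, 29 mm across, 38 mm high, flat top. The point is its middle, 19 mm above the bench.
Things that resemble listed ones, but are neither listed nor needed, are in the scene too. What is shaped like the part that bears vertebra_mid but turquoise is not meant.

How it is judged (in metres and radians):
On the way, in this order (a step that is already met when the one before it is completed fails the run):
1. the lid has been opened wide (more than 0.9 rad) (value of joint lid above 0.9 rad), for 0.2 s.
2. with the lid still open (more than 0.5 rad), all three fossils lie in their own pockets (value of joint lid above 0.5 rad and horizontal distance between fang_mid and pocket_fang below 0.014 m and z of fang_mid in the frame of pocket_fang below 0.0185 m and angle between each of fang_mid, molar_mid, vertebra_mid's own z axis and vertical below 0.2 rad and horizontal distance between molar_mid and pocket_molar below 0.014 m and z of molar_mid in the frame of pocket_molar below 0.023 m and horizontal distance between vertebra_mid and pocket_vertebra below 0.014 m and z of vertebra_mid in the frame of pocket_vertebra below 0.0195 m), for 0.2 s.
At the end, for the whole second after the job is handed in: canine, molar and vertebra at rest in their own pockets: middle within 14 mm of the pocket centre, upright within 0.2 rad, at most 5.5 mm above the pocket floor; lid below 0.06 rad; belemnite and core plug within 20 mm of their starts (horizontal distance between fang_mid and pocket_fang below 0.014 m and z of fang_mid in the frame of pocket_fang below 0.0185 m and angle between each of fang_mid, molar_mid, vertebra_mid's own z axis and vertical below 0.2 rad and horizontal distance between molar_mid and pocket_molar below 0.014 m and z of molar_mid in the frame of pocket_molar below 0.023 m and horizontal distance between vertebra_mid and pocket_vertebra below 0.014 m and z of vertebra_mid in the frame of pocket_vertebra below 0.0195 m and linear speed of each of fang, molar, vertebra below 0.02 m/s and value of joint lid below 0.06 rad and distance of each of belemnite_mid, plug_mid from where it was at the start of the episode below 0.02 m); the robot touches nothing.
It fails at once if the belemnite is moved more than 20 mm (distance of belemnite_mid from where it was at the start of the episode above 0.02 m).
It fails at once if the core plug is moved more than 20 mm (distance of plug_mid from where it was at the start of the episode above 0.02 m).
It fails at once if the fang is dropped or thrown: faster than 0.9 m/s less than 90 mm above the bench (linear speed of fang above 0.9 m/s and height (world z) of fang_mid below 0.09 m).
It fails at once if the molar is dropped or thrown: faster than 0.9 m/s less than 90 mm above the bench (linear speed of molar above 0.9 m/s and height (world z) of molar_mid below 0.09 m).
It fails at once if the vertebra is dropped or thrown: faster than 0.9 m/s less than 90 mm above the bench (linear speed of vertebra above 0.9 m/s and height (world z) of vertebra_mid below 0.09 m).
It also fails if it takes over 122 s, if anything falls off the work surface, if the arm or the gripper's body presses on something with over 40 N, if the wrist force passes 120 N, or if a joint passes its speed limit or range.

## Working session

There is one attempt and no reset: what is moved stays moved. The work goes in short steps, Python scripts to look and compute and a tool call to move; the robot and the scene stay as the last step left them, time stands still between calls to the robot, and variables do not carry over. Pictures are saved under pics/ and viewed, at most 14 in all, crops included, and the job is handed in when it is done.

Besides the shell and the picture viewer there is one more tool, called after ">>>" by a JSON object that holds its "fn" and its "kwargs". carry_out: Moves the arm, as the interface text tells. Its arguments: {"type":"object","properties":{"steps":{"type":"string"},"gripper":{"type":"number"},"squeeze":{"type":"number"}},"required":["steps"]}

```bash
mkdir -p pics; cat > h.py <<'E'
import numpy as np, cv2
from workcell import get_obs, camera, camera_info, sign_off
def pts(name, depth):
    ci=camera_info(name);K=np.array(ci["camera_matrix"]);D=np.array(ci["dist_coeffs"]);T=np.array(ci["world_from_camera"])
    h,w=depth.shape
    u,v=np.meshgrid(np.arange(w),np.arange(h))
    n=cv2.undistortPoints(np.stack([u,v],-1).reshape(-1,1,2).astype(float),K,D).reshape(h,w,2)
    P=np.concatenate([n*depth[...,None],depth[...,None]],-1)
    return P@T[:3,:3].T+T[:3,3], n, T
def ray(name,uv,z):
    ci=camera_info(name);K=np.array(ci["camera_matrix"]);D=np.array(ci["dist_coeffs"]);T=np.array(ci["world_from_camera"])
    n=cv2.undistortPoints(np.array(uv,float).reshape(-1,1,2),K,D).reshape(-1,2)
    d=np.c_[n,np.ones(len(n))]@T[:3,:3].T
    s=(z-T[2,3])/d[:,2]
    return T[:3,3]+s[:,None]*d
E
python3 - <<'E'
from h import *
for n in ("top","side"):
    im,d=camera(n); cv2.imwrite(f"pics/{n}0.png",cv2.resize(im[...,::-1],(768,576),interpolation=cv2.INTER_CUBIC)); np.savez(f"{n}0.npz",im=im,d=d)
    print(n,np.round(np.array(camera_info(n)["world_from_camera"]),2).tolist(),camera_info(n)["camera_matrix"])
o=get_obs();print(o["eef_pos"],o["eef_rot"],o["gripper_width"],o["time"])
E
```

```text
top [[0.02, -0.99, 0.16, 358.79], [-1.0, -0.02, -0.01, -3.03], [0.02, -0.16, -0.99, 1100.35], [0.0, 0.0, 0.0, 1.0]] [[422.61946163   0.         265.88417407]
 [  0.         422.61946163 194.07233317]
 [  0.           0.           1.        ]]
side [[-0.71, -0.4, 0.58, 70.5], [-0.71, 0.43, -0.57, 457.32], [-0.02, -0.81, -0.59, 585.55], [0.0, 0.0, 0.0, 1.0]] [[365.56587497   0.         259.8446474 ]
 [  0.         365.56587497 195.44336127]
 [  0.           0.           1.        ]]
[ 202.27409964 -617.11033709  224.10515819] [ 9.87479057e-01  1.57748210e-01 -1.86065849e-04 -7.61832045e-04] 85.68289683864946 0.1
```

View pics/top0.png

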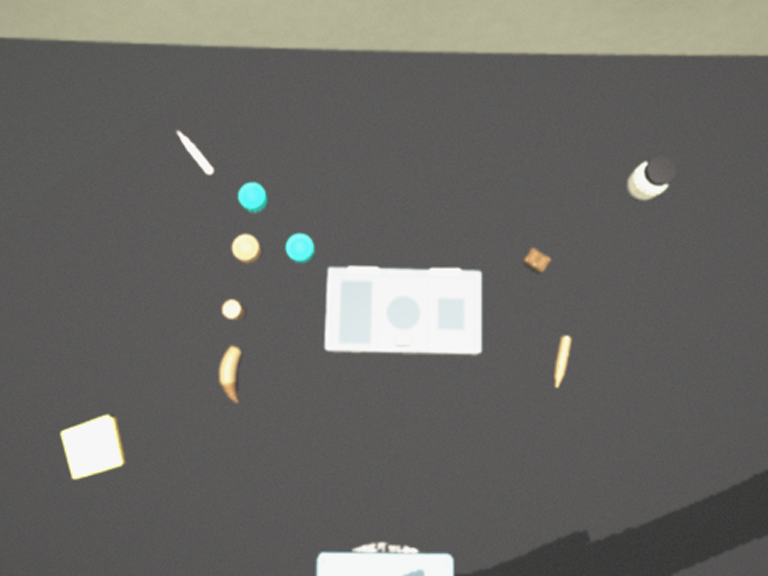

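View pics/side0.png

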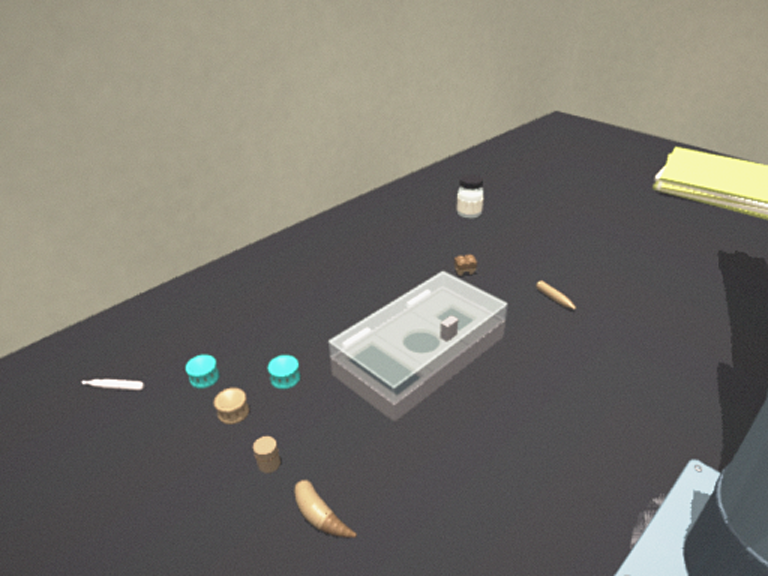

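Top picture (768-wide pixels): fang (231,374) versus the belemnite (563,360). Tan dished vertebra (246,247) versus turquoise (252,196) and (300,247) and the plug (232,309). The molar is the brown block (538,260), and the case is at (403,311) with its pull near (402,343). The pockets run long, round, four-cornered from left to right. I'll measure these and check them in one close crop.

```bash
python3 - <<'E'
from h import *
Z=np.load("top0.npz");im,d=Z["im"],Z["d"];P,n,T=pts("top",d)
hsv=cv2.cvtColor(im,cv2.COLOR_RGB2HSV)
m=((hsv[...,1]>70)&(hsv[...,2]>70)&(hsv[...,0]<28)&(P[...,2]<120)).astype(np.uint8)
nl,lab,st,ce=cv2.connectedComponentsWithStats(m)
for i in range(1,nl):
    if st[i,4]<40: continue
    q=P[lab==i]; zt=np.percentile(q[:,2],95)
    cs=cv2.findContours((lab==i).astype(np.uint8),0,2)[0]
    print(i,st[i].tolist(),ce[i].round(1),"zt",zt.round(1),"ray@zt",ray("top",ce[i],zt)[0].round(1),"med",np.median(q,0).round(1))
    w=ray("top",cs[0].reshape(-1,2),20)[:,:2]
    print("   rect z20",cv2.minAreaRect(w.astype(np.float32)), w.min(0).round(),w.max(0).round())
# lid/case
m=((hsv[...,2]>150)&(hsv[...,1]<60)).astype(np.uint8); m[:, :200]=0;m[:,340:]=0;m[:160]=0;m[260:]=0
c=max(cv2.findContours(m,0,2)[0],key=cv2.contourArea)
for z in (36,68):print("case",z,cv2.minAreaRect(ray("top",c.reshape(-1,2),z)[:,:2].astype(np.float32)))
# depth profile through case col
for v in range(174,240,3): print(v,[P[v,u].round(0).tolist() for u in (250,268)],im[v,268])
a=cv2.resize(im[140:280,130:400,::-1],(800,415),interpolation=cv2.INTER_CUBIC)
cv2.imwrite("pics/crop1.png",a)
E
```

```text
2 [154, 156, 20, 19, 86] [166.3 168.1] zt 29.3 ray@zt [596.8 239.7  29.3] med [596.4 238.7   8.7]
   rect z20 ((605.0662841796875, 246.20347595214844), (47.323402404785156, 46.74462890625), 55.58431625366211) [583. 225.] [631. 274.]
3 [349, 165, 18, 16, 186] [357.5 172.9] zt 36.6 ray@zt [ 591.8 -252.6   36.6] med [ 592.5 -253.5   31.9]
   rect z20 ((595.206298828125, -256.4771728515625), (40.276756286621094, 32.8368034362793), 58.825843811035156) [ 577. -279.] [ 617. -234.]
9 [369, 224, 12, 35, 146] [373.8 240.3] zt 17.2 ray@zt [ 420.9 -295.1   17.2] med [ 421.8 -295.5   12.3]
   rect z20 ((419.05126953125, -294.7947082519531), (19.755388259887695, 87.49610900878906), 77.24011993408203) [ 376. -311.] [ 462. -281.]
10 [146, 231, 15, 38, 272] [153.3 249.1] zt 25.2 ray@zt [389.6 261.8  25.2] med [387.6 260.6  18.5]
   rect z20 ((389.3841552734375, 265.24578857421875), (33.62936782836914, 92.08904266357422), 89.8154067993164) [343. 248.] [435. 282.]
11 [74, 277, 10, 33, 70] [ 79.3 293.2] zt 9.6 ray@zt [280.5 439.3   9.6] med [279.3 441.    3. ]
   rect z20 ((282.76446533203125, 435.51623
[... 968 characters left out ...]
 70.0]] [222 231 232]
207 [[494.0, 21.0, 68.0], [495.0, -23.0, 68.0]] [223 234 235]
210 [[487.0, 21.0, 68.0], [488.0, -23.0, 69.0]] [225 234 235]
213 [[480.0, 21.0, 66.0], [480.0, -23.0, 69.0]] [225 233 235]
216 [[472.0, 21.0, 70.0], [473.0, -23.0, 68.0]] [224 232 235]
219 [[465.0, 21.0, 68.0], [465.0, -23.0, 70.0]] [234 240 239]
222 [[457.0, 21.0, 68.0], [458.0, -23.0, 70.0]] [246 246 246]
225 [[450.0, 20.0, 69.0], [448.0, -23.0, 98.0]] [247 247 247]
228 [[443.0, 20.0, 70.0], [440.0, -23.0, 105.0]] [247 247 247]
231 [[435.0, 20.0, 68.0], [436.0, -24.0, 69.0]] [242 243 242]
234 [[430.0, 21.0, 42.0], [430.0, -24.0, 54.0]] [218 219 215]
237 [[425.0, 21.0, -1.0], [426.0, -25.0, 1.0]] [92 92 90]
```

View pics/crop1.png

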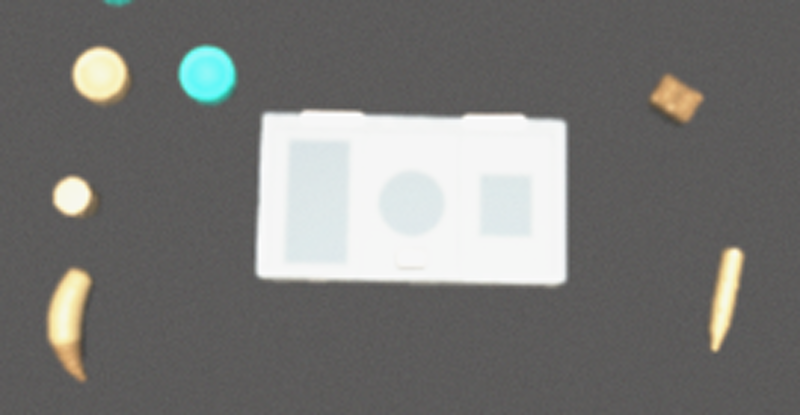

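The crop confirms the picks: curved fang (68,322), dished tan vertebra (100,75), cusped brown molar (677,98). The lid is shut. Next I need precise grasp poses and pocket centres.

```bash
cat >> h.py <<'E'
from scipy.spatial.transform import Rotation as R
def blob(im,roi,thr=115):
    u0,v0,u1,v1=roi; m=np.zeros(im.shape[:2],np.uint8)
    m[v0:v1,u0:u1]=(im[v0:v1,u0:u1].max(-1)>thr)
    return max(cv2.findContours(m,0,cv2.CHAIN_APPROX_NONE)[0],key=cv2.contourArea)
def go(x,y,z,yaw,tilt=0):
    "tool shift + turn to reach the pose; yaw: tool x heading in world; tilt about world +y"
    o=get_obs();Rc=R.from_quat(o["eef_rot"])
    Rt=R.from_euler("y",tilt)*R.from_euler("z",yaw)*R.from_euler("x",np.pi)
    s=Rc.inv().apply(np.array([x,y,z])-o["eef_pos"]);r=(Rc.inv()*Rt).as_rotvec()
    print("at",np.round(o["eef_pos"],1),"shift",s.round(1),"turn",r.round(3),"t",round(o["time"],1),"q",np.round(o["q"],2))
E
python3 - <<'E'
from h import *
Z=np.load("top0.npz");im,d=Z["im"],Z["d"];P,n,T=pts("top",d)
for name,roi,z in (("vert",(148,148,180,182),20),("plug",(142,194,168,220),36),("fang",(140,222,170,275),13),("molar",(342,160,374,188),30),("turq",(186,150,215,182),20)):
    c=blob(im,roi,105); w=ray("top",c.reshape(-1,2),z)[:,:2].astype(np.float32)
    print(name,z,cv2.minAreaRect(w),cv2.minEnclosingCircle(w))
    if name in("molar",):
        mm=np.zeros(d.shape,bool);mm[roi[1]:roi[3],roi[0]:roi[2]]=P[roi[1]:roi[3],roi[0]:roi[2],2]>22
        print("  depth rect",cv2.minAreaRect(P[mm][:,:2].astype(np.float32)),P[mm][:,:2].mean(0))
    if name=="fang":
        mm=np.zeros(d.shape,np.uint8);cv2.drawContours(mm,[c],-1,1,-1)
        vs=np.arange(c[...,1].min(),c[...,1].max()+1,4)
        for v in vs:
            us=np.where(mm[v])[0]; print("  ",ray("top",[us[0]-.5,v],13)[0,:2].round(1),ray("top",[us[-1]+.5,v],13)[0,:2].round(1))
# pockets: darker areas through the lid
g=im.astype(int).sum(-1)
m=np.zeros(d.shape,np.uint8);m[182:232,222:316]=(g[182:232,222:316]<712)
m=cv2.morphologyEx(m,cv2.MORPH_OPEN,np.ones((3,3)))
for c in cv2.findContours(m,0,2)[0]:
    if cv2.contourArea(c)>60: print("pocket",cv2.minAreaRect(ray("top",c.reshape(-1,2),32)[:,:2].astype(np.float32)))
go(445,-23,160,0)
E
```

```text
vert 20 ((606.9509887695312, 249.57113647460938), (53.72401809692383, 48.95858383178711), 2.8018734455108643) ((606.4588623046875, 248.87062072753906), 28.34872817993164)
plug 36 ((497.0336608886719, 262.5517883300781), (35.59247970581055, 37.87929916381836), 0.997427225112915) ((497.2703552246094, 261.6359558105469), 20.43927764892578)
fang 13 ((390.52740478515625, 267.4930419921875), (95.4751205444336, 36.919883728027344), 1.4755390882492065) ((390.73712158203125, 259.35009765625), 48.38916015625)
   [438.2 269.8] [438.4 257.1]
   [428.  276.7] [428.4 249. ]
   [417.8 283.6] [418.2 250.9]
   [407.6 285.4] [408.1 252.8]
   [397.6 287.3] [398.  254.8]
   [387.5 286.6] [387.9 254.2]
   [377.6 286. ] [377.9 256.1]
   [367.7 277.9] [367.9 255.4]
   [357.8 272.3] [358.  252.4]
   [348.  264.2] [348.2 249.3]
molar 30 ((594.103515625, -255.19102478027344), (42.7334098815918, 32.626441955566406), 56.13379669189453) ((594.0565185546875, -255.70486450195312), 23.971933364868164)
  depth rect ((475.0066223144531, -142.26443481445312), (40.00276184082031, 360.51092529296875), 46.18472671508789) [ 586.94207074 -249.27998174]
turq 20 ((608.930908203125, 155.270263671875), (53.45115280151367, 52.21967697143555), 1.2114620208740234) ((608.9039306640625, 156.54385375976562), 28.3873233795166)
pocket ((496.4017028808594, -105.30752563476562), (51.557891845703125, 40.97395324707031), 0.29320403933525085)
pocket ((497.39599609375, -24.923168182373047), (51.35621643066406, 53.581871032714844), 1.0191093683242798)
pocket ((497.62933349609375, 56.40448760986328), (105.1999740600586, 53.097328186035156), 0.917190432548523)
at [ 202.3 -617.1  224.1] shift [ 415.7 -488.8   64.8] turn [-0.002  0.     0.317] t 0.1 q [ 1.19  0.54 -0.    1.54  0.    1.07 -0.07]
```

>>> {"fn": "carry_out", "kwargs": {"steps": "100 -110 0 0 0 0.1;200 -240 0 0 0 0.2;300 -350 20 0 0 0.3;416 -489 40 0 0 0.317;416 -489 40 0 0 0.317;416 -489 40 0 0 0.317;416 -489 40 0 0 0.317;416 -489 40 0 0 0.317;416 -489 40 0 0 0.317;416 -489 40 0 0 0.317;416 -489 40 0 0 0.317;416 -489 40 0 0 0.317", "gripper": 0.6}}

```text
time: 1.3
eef_pos: [429.3, -61.7, 188.1]
eef_rot: [1.0, -0.0, 0.0, 0.0]
force: [0.9, -0.3, 0.0]
gripper_width: 51.5
grip_force: 0.0
```

>>> {"fn": "carry_out", "kwargs": {"steps": "0 0 0 0 0 0;0 0 0 0 0 0;0 0 0 0 0 0"}}

```text
time: 1.6
eef_pos: [428.5, -64.7, 188.0]
eef_rot: [1.0, -0.001, -0.0, 0.0]
force: [0.1, -0.2, -0.6]
gripper_width: 50.9
grip_force: 0.0
```

```bash
python3 -c "
from h import *
go(445,-23,92,0)"
```

```text
at [428.5 -64.7 188. ] shift [ 16.6 -41.8  95.9] turn [ 0.001  0.001 -0.002] t 1.6 q [ 0.27  0.24 -0.26  2.11  0.08  0.81 -1.61]
```

>>> {"fn": "carry_out", "kwargs": {"steps": "17 -42 10 0 0 0;17 -42 30 0 0 0;17 -42 50 0 0 0;17 -42 70 0 0 0;17 -42 85 0 0 0;17 -42 95 0 0 0;17 -42 95 0 0 0;17 -42 95 0 0 0"}}

```text
time: 2.4
eef_pos: [446.3, -22.3, 93.5]
eef_rot: [1.0, -0.001, 0.0, 0.0]
force: [0.2, 0.8, 0.2]
gripper_width: 51.2
grip_force: 0.0
```

>>> {"fn": "carry_out", "kwargs": {"steps": "0 0 0 0 0 0;0 0 0 0 0 0;0 0 0 0 0 0;0 0 0 0 0 0;0 0 0 0 0 0", "gripper": 0, "squeeze": 40}}

```text
time: 2.9
eef_pos: [446.2, -21.6, 93.3]
eef_rot: [1.0, -0.0, 0.0, 0.0]
force: [0.2, -0.2, -0.3]
gripper_width: 0.0
grip_force: 0.0
```

```bash
python3 -c "
from h import *
o=get_obs();print(o['eef_pos'],o['gripper_width'],o['grip_force'],o['force'])
# arc rows from pull (445,-23,90), hinge (565,36)
p0=o['eef_pos'];hx,hz=565,36;a=np.array([p0[0]-hx,p0[2]-hz])
for th in np.arange(.1,1.61,.1): print(round(th,1),np.round([a[0]*np.cos(th)+a[1]*np.sin(th)-a[0], -(-a[0]*np.sin(th)+a[1]*np.cos(th)-a[1])]).tolist())
im,d=camera('side');cv2.imwrite('pics/s1.png',im[130:330,200:400,::-1].repeat(3,0).repeat(3,1)[:600])"
```

```text
[446.16030883 -21.5664473   93.29343935] 0.02492667956998838 0.0 [ 0.20791479 -0.17251364 -0.30368568]
0.1 [6.0, -12.0]
0.2 [14.0, -22.0]
0.3 [22.0, -33.0]
0.4 [32.0, -42.0]
0.5 [42.0, -50.0]
0.6 [53.0, -57.0]
0.7 [65.0, -63.0]
0.8 [77.0, -68.0]
0.9 [90.0, -71.0]
1.0 [103.0, -74.0]
1.1 [116.0, -75.0]
1.2 [129.0, -74.0]
1.3 [142.0, -73.0]
1.4 [155.0, -70.0]
1.5 [168.0, -65.0]
1.6 [180.0, -60.0]
```

View pics/s1.png

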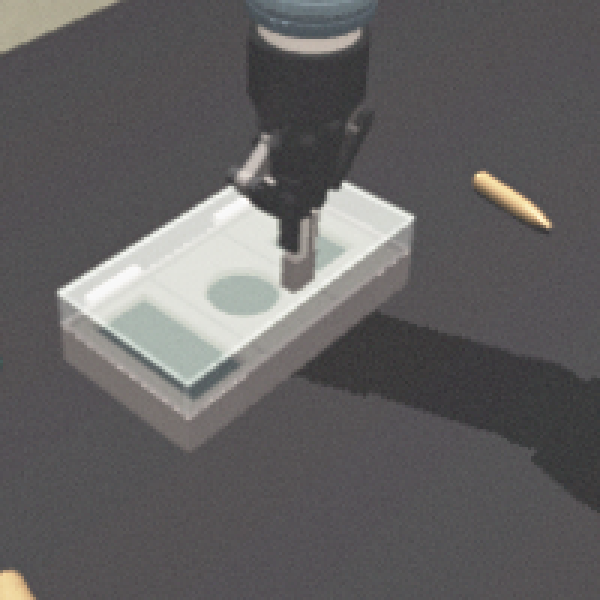

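```bash
python3 -c "
from h import *
im,d=camera('side');P,n,T=pts('side',d)
for v in range(186,232,3): print(v,[(P[v,u].round(0).astype(int).tolist(),im[v,u].tolist()) for u in (295,298,301,304)])
im,d=camera('top');P,n,T=pts('top',d);o=get_obs();print(o['gripper_width'],o['eef_pos'])
"
```

```text
186 [([435, 7, 188], [56, 57, 56]), ([433, 1, 186], [56, 55, 57]), ([429, -4, 186], [57, 53, 58]), ([429, -13, 182], [59, 60, 62])]
189 [([446, -7, 169], [64, 64, 64]), ([437, -5, 174], [58, 57, 62]), ([428, -3, 180], [62, 59, 64]), ([429, -14, 174], [58, 61, 60])]
192 [([444, -5, 164], [56, 54, 56]), ([436, -5, 168], [59, 59, 59]), ([429, -5, 171], [56, 53, 56]), ([428, -14, 167], [59, 59, 59])]
195 [([447, -9, 153], [67, 66, 70]), ([436, -5, 160], [65, 64, 65]), ([433, -11, 159], [56, 58, 54]), ([435, -24, 151], [55, 57, 58])]
198 [([434, 7, 160], [60, 58, 57]), ([437, -6, 152], [55, 56, 58]), ([433, -12, 151], [56, 57, 54]), ([435, -23, 144], [66, 62, 63])]
201 [([433, 7, 153], [64, 66, 64]), ([438, -8, 143], [58, 58, 59]), ([432, -10, 145], [58, 60, 60]), ([435, -24, 136], [130, 126, 120])]
204 [([434, 6, 145], [60, 61, 62]), ([439, -10, 134], [58, 59, 60]), ([434, -14, 134], [160, 155, 148]), ([434, -24, 129], [124, 120, 117])]
207 [([445, -8, 124], [63, 60, 62]), ([438, -10, 127], [54, 54, 57]), ([434, -14, 126], [166, 160, 155]), ([433, -23, 122], [139, 132, 126])]
210 [([447,
[... 501 characters left out ...]
38, -22, 88], [118, 111, 107]), ([437, -31, 83], [128, 126, 123])]
222 [([444, -9, 84], [111, 104, 105]), ([438, -13, 85], [115, 107, 105]), ([437, -22, 80], [116, 109, 108]), ([437, -32, 74], [153, 150, 144])]
225 [([443, -9, 75], [122, 117, 114]), ([436, -11, 79], [113, 105, 103]), ([438, -23, 70], [171, 169, 162]), ([434, -28, 69], [225, 226, 219])]
228 [([441, -7, 70], [227, 227, 220]), ([437, -12, 69], [228, 229, 222]), ([431, -15, 70], [232, 232, 227]), ([430, -24, 66], [187, 187, 180])]
231 [([435, 0, 70], [225, 225, 218]), ([431, -5, 69], [237, 238, 232]), ([430, -14, 63], [157, 155, 149]), ([429, -23, 58], [153, 148, 146])]
0.2112600254151348 [446.08727459 -21.55981825  93.1812494 ]
```

>>> {"fn": "carry_out", "kwargs": {"steps": "0 0 0 0 0 0;0 0 0 0 0 0;0 0 0 0 0 0;0 0 0 0 0 0;0 0 4 0 0 0;0 0 8 0 0 0;0 0 12 0 0 0;0 0 16 0 0 0;0 0 20 0 0 0;0 0 20 0 0 0", "gripper": 0.6}}

```text
time: 4.05
eef_pos: [445.6, -21.6, 72.6]
eef_rot: [1.0, -0.0, -0.001, -0.0]
force: [-0.1, -0.3, 0.8]
gripper_width: 50.9
grip_force: 0.0
```

```bash
python3 -c "
from h import *
im,d=camera('side');P,n,T=pts('side',d)
o=get_obs();print(o['gripper_width'],o['eef_pos'],o['force'])
cv2.imwrite('pics/s2.png',im[130:270,220:370,::-1].repeat(4,0).repeat(4,1))"
```

```text
51.40513330935489 [445.81330919 -21.55359301  72.83415742] [ 0.06287921 -0.60554077  0.37373885]
```

View pics/s2.png

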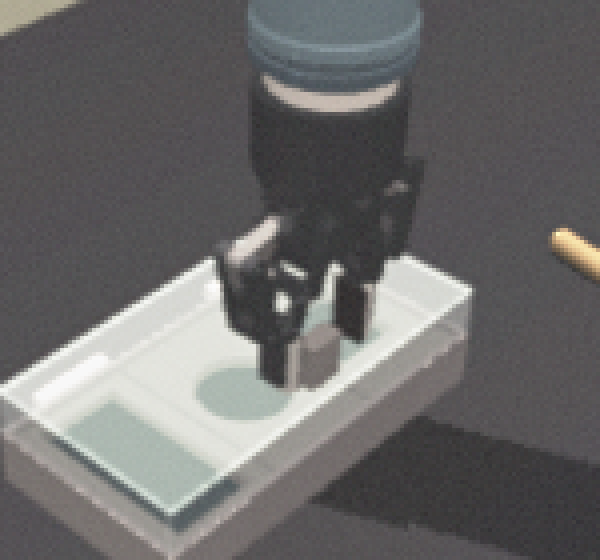

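Opened up, the fingers now straddle the pull (320,355), with tips (272,388) close above the lid. So the real tips sit about 25–30 mm higher than the state suggests, and I'll allow for that. Pinching now.

>>> {"fn": "carry_out", "kwargs": {"steps": "0 0 -3 0 0 0;0 0 -3 0 0 0;0 0 -3 0 0 0;0 0 -3 0 0 0;0 0 -3 0 0 0;0 0 -3 0 0 0", "gripper": 0, "squeeze": 40}}

```text
time: 4.7
eef_pos: [446.3, -22.8, 76.6]
eef_rot: [1.0, -0.001, 0.0, 0.001]
force: [-1.5, -5.4, 5.5]
gripper_width: 22.7
grip_force: 43.4
```

```bash
python3 -c "
from h import *
im,d=camera('side');P,n,T=pts('side',d)
for v in range(201,232,2): print(v,[(P[v,u].round(0).astype(int).tolist(),im[v,u].tolist()) for u in (288,292,296,300,304)])
o=get_obs();print(o['gripper_width'],o['eef_pos'],o['force'],o['grip_force'])"
```

```text
201 [([434, 28, 164], [60, 61, 59]), ([452, -7, 136], [77, 77, 74]), ([435, 1, 149], [63, 64, 63]), ([429, -4, 150], [57, 57, 58]), ([443, -35, 126], [57, 55, 59])]
203 [([434, 28, 160], [56, 56, 56]), ([449, -3, 135], [75, 74, 76]), ([435, 1, 144], [86, 86, 86]), ([433, -9, 140], [56, 55, 55]), ([443, -35, 120], [68, 65, 63])]
205 [([433, 28, 156], [57, 61, 60]), ([443, 4, 137], [63, 60, 61]), ([434, 2, 140], [58, 54, 59]), ([452, -33, 111], [55, 53, 54]), ([440, -32, 118], [56, 55, 56])]
207 [([434, 27, 150], [56, 60, 59]), ([433, 16, 144], [62, 63, 61]), ([433, 3, 136], [61, 60, 58]), ([453, -35, 104], [53, 53, 53]), ([441, -33, 112], [53, 53, 51])]
209 [([433, 28, 146], [55, 55, 56]), ([433, 16, 139], [58, 56, 58]), ([432, 4, 132], [59, 60, 59]), ([453, -35, 99], [59, 54, 55]), ([440, -33, 107], [55, 51, 51])]
211 [([437, 23, 136], [129, 128, 124]), ([432, 17, 135], [63, 60, 65]), ([435, 1, 124], [65, 67, 65]), ([448, -30, 99], [133, 126, 125]), ([440, -33, 102], [66, 61, 59])]
213 [([487, -36, 69], [228, 230, 223]), ([445, 1, 113], [60, 59, 58]), ([438, -4, 114], [102, 99, 96]),
[... 1073 characters left out ...]
73], [129, 126, 122]), ([434, -28, 69], [221, 223, 217])]
227 [([454, 1, 69], [171, 182, 175]), ([449, -6, 69], [187, 195, 186]), ([441, -10, 71], [176, 177, 169]), ([436, -18, 68], [219, 220, 211]), ([430, -24, 68], [242, 242, 236])]
229 [([451, 4, 68], [171, 184, 176]), ([444, 0, 70], [184, 192, 185]), ([438, -6, 69], [229, 229, 222]), ([431, -12, 70], [237, 237, 232]), ([430, -24, 63], [156, 153, 149])]
231 [([446, 10, 69], [173, 184, 176]), ([441, 3, 68], [219, 221, 214]), ([434, -2, 69], [229, 229, 223]), ([431, -13, 64], [205, 205, 197]), ([432, -27, 54], [155, 150, 148])]
22.69926516397299 [446.23980747 -22.76872279  76.6227051 ] [-1.44752907 -5.05920325  6.15868504] 43.37506055831909
```

```bash
python3 -c "
import numpy as np
a=(-119,55)
for th in np.arange(.1,1.61,.1): print(round(th,1),np.round([a[0]*np.cos(th)+a[1]*np.sin(th)-a[0], a[0]*np.sin(th)-a[1]*np.cos(th)+a[1]]).astype(int).tolist())"
```

```text
0.1 [6, -12]
0.2 [13, -23]
0.3 [22, -33]
0.4 [31, -42]
0.5 [41, -50]
0.6 [52, -58]
0.7 [63, -64]
0.8 [76, -69]
0.9 [88, -72]
1.0 [101, -75]
1.1 [114, -76]
1.2 [127, -76]
1.3 [140, -74]
1.4 [153, -72]
1.5 [165, -68]
1.6 [177, -62]
```

>>> {"fn": "carry_out", "kwargs": {"steps": "3 0 -6 0 0 0;6 0 -12 0 0 0;9 0 -18 0 0 0;13 0 -23 0 0 0;22 0 -33 0 0 0;31 0 -42 0 0 0;41 0 -50 0 0 0;52 0 -58 0 0 0;63 0 -64 0 0 0;63 0 -64 0 0 0"}}

```text
time: 5.75
eef_pos: [509.6, -23.1, 140.4]
eef_rot: [1.0, -0.001, -0.0, 0.001]
force: [-0.6, -5.3, 0.1]
gripper_width: 22.6
grip_force: 40.6
```

```bash
python3 -c "
from h import *
im,d=camera('side')
o=get_obs();print(o['gripper_width'],o['eef_pos'],o['force'],o['grip_force'],o['torque'])
cv2.imwrite('pics/s3.png',im[80:280,200:400,::-1].repeat(3,0).repeat(3,1))"
```

```text
22.60313550677629 [509.39662628 -23.09903078 140.27661599] [ 0.14886988 -6.11102729 -0.1364515 ] 40.49501180648804 [-1.25505596  0.16471622  0.06660891]
```

View pics/s3.png

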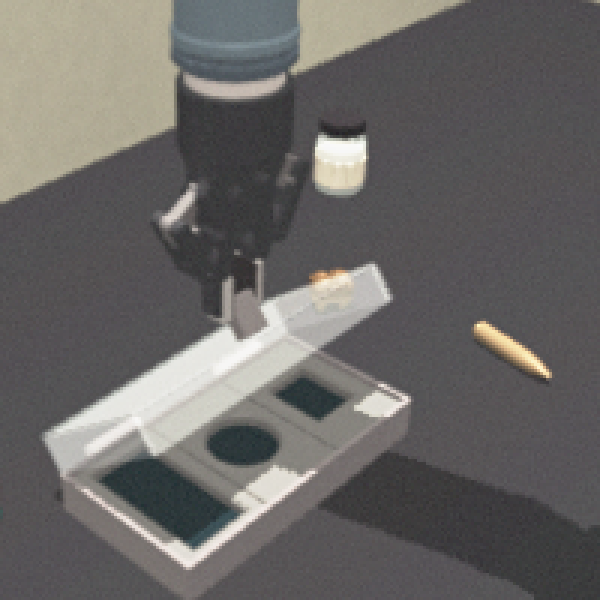

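The pinch is holding and the lid stands about 0.7 rad open. Continuing along the arc.

>>> {"fn": "carry_out", "kwargs": {"steps": "13 0 -5 0 0 0;25 0 -8 0 0 0;38 0 -11 0 0 0;51 0 -12 0 0 0;64 0 -12 0 0 0;77 0 -10 0 0 0;90 0 -8 0 0 0;102 0 -4 0 0 0;114 0 2 0 0 0;114 0 2 0 0 0;114 0 2 0 0 0"}}

```text
time: 6.9
eef_pos: [626.0, -23.7, 139.7]
eef_rot: [1.0, -0.001, 0.003, 0.001]
force: [2.7, -6.1, 4.8]
gripper_width: 22.2
grip_force: 38.9
```

>>> {"fn": "carry_out", "kwargs": {"steps": "0 0 0 0 0 0;0 0 0 0 0 0;0 0 0 0 0 0;0 0 -20 0 0 0;0 0 -50 0 0 0;0 0 -90 0 0 0;0 0 -90 0 0 0", "gripper": 0.55}}

```text
time: 7.6
eef_pos: [626.4, -20.7, 233.8]
eef_rot: [1.0, 0.0, 0.005, -0.0]
force: [0.1, 0.1, 0.0]
gripper_width: 47.0
grip_force: 0.0
```

```bash
python3 -c "
from h import *
im,d=camera('side');np.savez('side1.npz',im=im,d=d)
P,n,T=pts('side',d)
cv2.imwrite('pics/s4.png',im[60:260,180:400,::-1].repeat(3,0).repeat(3,1)[:600])
go(607,249,200,0)"
```

```text
at [624.9 -20.8 231.1] shift [ -18.  -269.8   31.1] turn [-0.001 -0.006  0.   ] t 7.7 q [ 0.14  0.5  -0.25  1.6   0.14  1.06 -1.72]
```

View pics/s4.png

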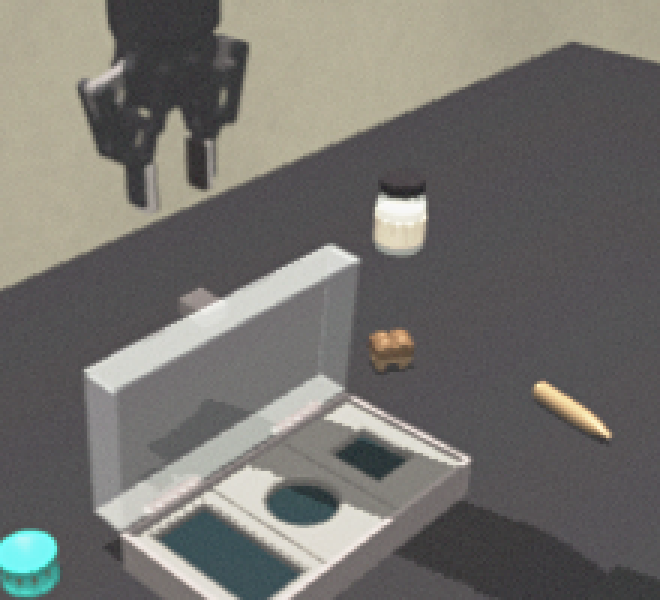

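The lid is upright and stays put, with all three pockets clear at (230,555), (303,502) and (372,455). On to the vertebra; I'll check the real tip position with the side camera before lowering.

>>> {"fn": "carry_out", "kwargs": {"steps": "-6 -90 10 0 0 0;-12 -180 20 0 0 0;-18 -270 31 0 0 0;-18 -270 80 0 0 0;-18 -270 120 0 0 0;-18 -270 150 0 0 0;-18 -270 160 0 0 0;-18 -270 160 0 0 0;-18 -270 160 0 0 0;-18 -270 160 0 0 0", "gripper": 0.8}}

```text
time: 8.65
eef_pos: [606.8, 247.2, 70.0]
eef_rot: [1.0, -0.001, 0.001, -0.0]
force: [-0.0, -0.2, 1.0]
gripper_width: 68.1
grip_force: 0.0
```

```bash
python3 -c "
from h import *
im,d=camera('side');P,n,T=pts('side',d);print(get_obs()['eef_pos'],get_obs()['gripper_width'])
r=[P[v,u] for v in range(150,330) for u in range(90,230) if 0<P[v,u,0]-560<90 and 190<P[v,u,1]<310 and 34<P[v,u,2]<140]
r=np.array(r)
for lo in range(34,140,6):
    s=r[(r[:,2]>=lo)&(r[:,2]<lo+6)]
    if len(s): print(lo,len(s),'x',s[:,0].min().round(),s[:,0].max().round(),'y',np.sort(s[:,1])[[0,-1]].round(), 'gap', np.histogram(s[:,1],np.arange(190,311,10))[0])
cv2.imwrite('pics/s5.png',im[200:340,60:260,::-1].repeat(4,0).repeat(4,1))"
```

```text
[607.12151953 247.23170721  70.37059297] 68.2916581809084
82 15 x 594.0 614.0 y [206. 287.] gap [0 2 9 0 0 0 0 0 0 4 0 0]
88 32 x 593.0 616.0 y [199. 293.] gap [ 2  4 13  0  0  0  0  0  0 11  2  0]
94 45 x 592.0 615.0 y [200. 295.] gap [ 1  8 15  0  0  0  0  0  0 10 11  0]
100 50 x 593.0 616.0 y [200. 295.] gap [ 0  7 16  0  0  0  0  0  0 15 12  0]
106 54 x 593.0 614.0 y [200. 295.] gap [ 2  9 14  0  0  0  0  0  0 17 12  0]
112 44 x 592.0 614.0 y [201. 295.] gap [ 0  8 15  0  0  0  0  0  0 11 10  0]
118 46 x 593.0 616.0 y [202. 296.] gap [ 0  8 19  0  0  0  0  0  0 12  7  0]
124 37 x 591.0 607.0 y [190. 299.] gap [ 4  8  5  0  0  0  0  0  0 10 10  0]
130 92 x 590.0 614.0 y [191. 310.] gap [14 18  5  0  0  0  0  0  2 20 22 11]
136 104 x 591.0 618.0 y [190. 309.] gap [30  9  5  0  0  0  0  0  2 20 28 10]
```

View pics/s5.png

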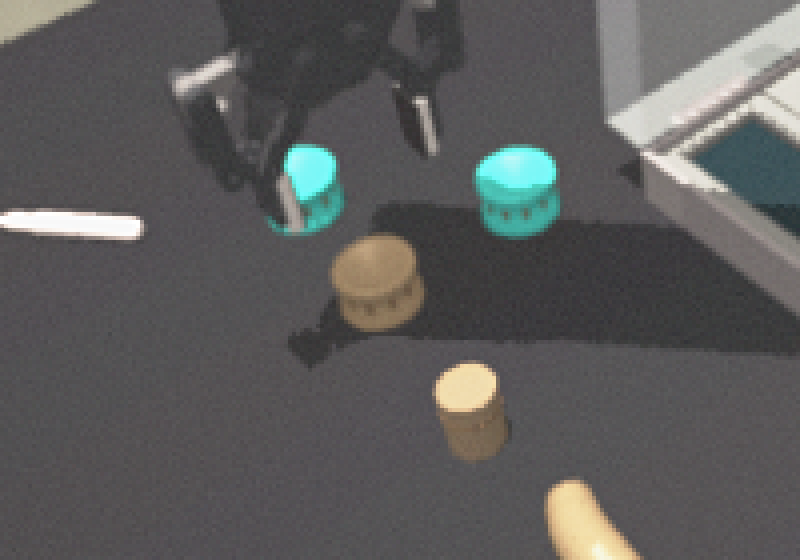

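>>> {"fn": "carry_out", "kwargs": {"steps": "0 -2 15 0 0 0;0 -2 30 0 0 0;0 -2 45 0 0 0;0 -2 55 0 0 0;0 -2 62 0 0 0;0 -2 68 0 0 0;0 -2 68 0 0 0;0 -2 68 0 0 0"}}

```text
time: 9.5
eef_pos: [605.4, 250.5, 0.4]
eef_rot: [1.0, -0.0, 0.0, -0.0]
force: [-0.1, 0.2, -0.4]
gripper_width: 68.4
grip_force: 0.0
```

>>> {"fn": "carry_out", "kwargs": {"steps": "0 0 0 0 0 0;0 0 0 0 0 0;0 0 0 0 0 0;0 0 0 0 0 0;0 0 0 0 0 0;0 0 0 0 0 0", "gripper": 0, "squeeze": 25}}

```text
time: 10.1
eef_pos: [605.6, 250.6, 0.9]
eef_rot: [1.0, -0.0, 0.0, -0.0]
force: [-0.4, -0.4, 5.8]
gripper_width: 43.2
grip_force: 25.6
```

>>> {"fn": "carry_out", "kwargs": {"steps": "0 0 -5 0 0 0;0 0 -15 0 0 0;0 0 -35 0 0 0;0 0 -60 0 0 0;0 0 -90 0 0 0;0 0 -110 0 0 0;0 0 -110 0 0 0;0 0 -110 0 0 0"}}

```text
time: 10.9
eef_pos: [605.1, 250.3, 110.4]
eef_rot: [1.0, -0.0, 0.0, -0.0]
force: [-1.3, -0.8, -0.5]
gripper_width: 43.1
grip_force: 25.5
```

```bash
python3 - <<'E'
from h import *
im,d=camera("top");P,n,T=pts("top",d)
h=cv2.cvtColor(im,cv2.COLOR_RGB2HSV)
cv2.imwrite("pics/t2.png",cv2.resize(im[150:260,200:340,::-1],(763,600),interpolation=cv2.INTER_CUBIC))
m=np.zeros(d.shape,np.uint8);m[150:260,200:340]=((im[...,2].astype(int)-im[...,0])>5)[150:260,200:340]
for c in cv2.findContours(cv2.morphologyEx(m,cv2.MORPH_OPEN,np.ones((3,3))),0,2)[0]:
    if cv2.contourArea(c)>60: print(cv2.boundingRect(c),cv2.minAreaRect(ray("top",c.reshape(-1,2),32)[:,:2].astype(np.float32)))
go(497,-25,111,0)
E
```

```text
(200, 225, 23, 35) ((409.2603759765625, 118.12983703613281), (86.1750259399414, 54.58586883544922), 2.4144787788391113)
(293, 200, 16, 19) ((496.2474670410156, -106.57133483886719), (46.718807220458984, 38.398719787597656), 0.2708643078804016)
(259, 198, 20, 21) ((497.397705078125, -24.92103385925293), (51.35255432128906, 48.47956848144531), 1.0189714431762695)
(227, 188, 21, 40) ((497.6199035644531, 56.156349182128906), (49.93965148925781, 101.25040435791016), 89.53285217285156)
(253, 174, 20, 7) ((577.56982421875, -8.27920150756836), (15.774846076965332, 49.00300979614258), 1.0601601600646973)
(200, 155, 11, 21) ((606.5619506835938, 140.61767578125), (53.05448913574219, 25.693105697631836), 2.2430224418640137)
at [604.4 250.  109.4] shift [-107.4  275.    -1.3] turn [ 0.001  0.001 -0.   ] t 10.9 q [-0.28  0.69 -0.26  1.59  0.22  0.89 -2.2 ]
```

View pics/t2.png

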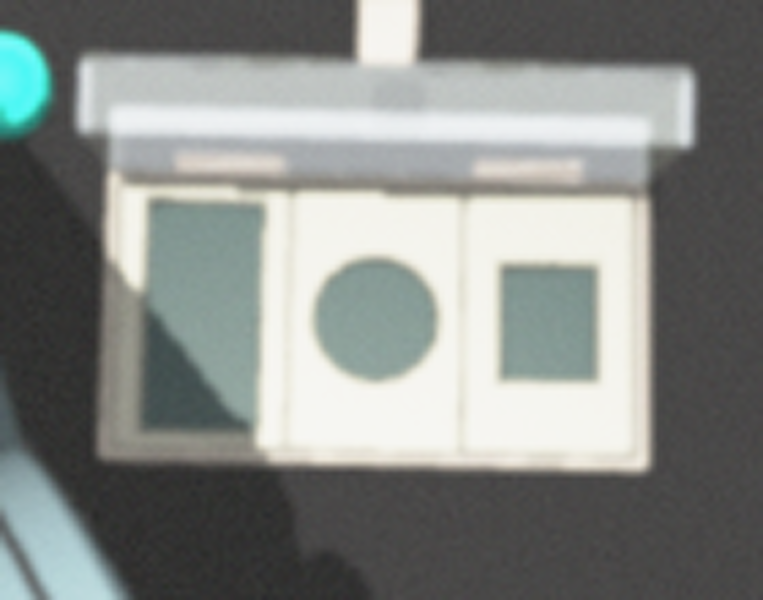

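Pockets are clear in the top view (fang (203,315), round (376,319), square (548,322)), centred about y = 56, −25 and −106 at x ≈ 498. Carrying the vertebra over, x first to keep clear of the lid.

>>> {"fn": "carry_out", "kwargs": {"steps": "-40 0 0 0 0 0;-80 20 0 0 0 0;-107 60 0 0 0 0;-107 100 0 0 0 0;-107 140 0 0 0 0;-107 180 0 0 0 0;-107 220 0 0 0 0;-107 255 0 0 0 0;-107 275 0 0 0 0;-107 275 0 0 0 0;-107 275 0 0 0 0"}}

```text
time: 12.05
eef_pos: [497.3, -24.4, 109.3]
eef_rot: [1.0, -0.0, -0.001, -0.0]
force: [-0.1, 0.8, 0.2]
gripper_width: 43.1
grip_force: 25.6
```

>>> {"fn": "carry_out", "kwargs": {"steps": "0 0 20 0 0 0;0 0 40 0 0 0;0 0 55 0 0 0;0 0 65 0 0 0;0 0 65 0 0 0"}}

```text
time: 12.55
eef_pos: [496.9, -23.2, 43.8]
eef_rot: [1.0, 0.001, -0.001, -0.0]
force: [-0.6, -0.7, -0.6]
gripper_width: 43.1
grip_force: 25.6
```

```bash
python3 -c "
from h import *
go(498,-25,23.5,0)"
```

```text
at [496.9 -23.2  43.8] shift [ 1.1  1.8 20.3] turn [-0.001  0.003  0.002] t 12.6 q [ 0.14  0.58 -0.23  2.03  0.24  0.55 -1.83]
```

>>> {"fn": "carry_out", "kwargs": {"steps": "1 1 5 0 0 0;1 1 10 0 0 0;1 1 14 0 0 0;1 1 17 0 0 0;1 1 19 0 0 0;1 1 20 0 0 0;1 1 20 0 0 0;1 1 20 0 0 0"}}

```text
time: 13.35
eef_pos: [499.2, -25.6, 25.3]
eef_rot: [1.0, -0.0, 0.0, 0.0]
force: [0.2, -0.1, -1.2]
gripper_width: 43.1
grip_force: 25.6
```

>>> {"fn": "carry_out", "kwargs": {"steps": "0 0 0 0 0 0;0 0 0 0 0 0;0 0 0 0 0 0;0 0 0 0 0 0;0 0 -10 0 0 0;0 0 -40 0 0 0;0 0 -80 0 0 0;0 0 -120 0 0 0;0 0 -120 0 0 0;0 0 -120 0 0 0", "gripper": 0.65}}

```text
time: 14.35
eef_pos: [499.7, -25.8, 146.5]
eef_rot: [1.0, -0.0, 0.001, 0.0]
force: [-0.4, 0.6, 0.1]
gripper_width: 55.3
grip_force: 0.0
```

```bash
python3 -c "
from h import *
im,d=camera('side');P,n,T=pts('side',d)
cv2.imwrite('pics/s6.png',im[140:270,180:350,::-1].repeat(4,0).repeat(4,1)[:600])
go(594,-255,150,0)"
```

```text
at [498.7 -25.7 145.3] shift [ 95.3 229.3  -4.7] turn [ 0.  0. -0.] t 14.4 q [ 0.19  0.41 -0.29  1.99  0.16  0.77 -1.76]
```

View pics/s6.png

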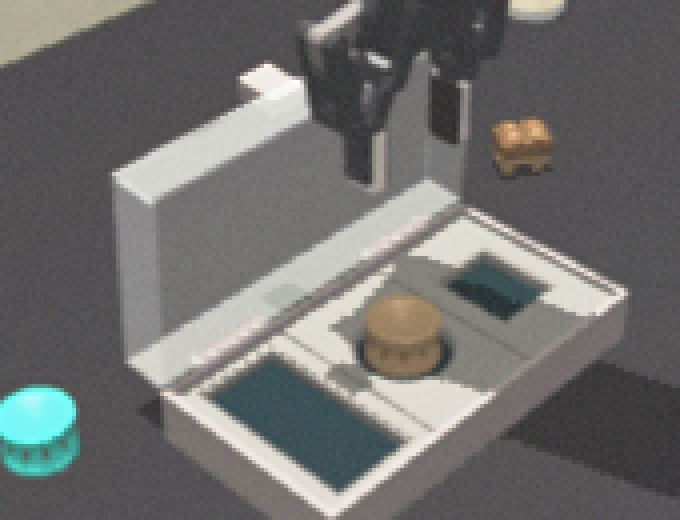

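The vertebra (402,335) sits in the round pocket. Next the molar at about (595,−256), long side at roughly 0.97 rad.

>>> {"fn": "carry_out", "kwargs": {"steps": "0 50 0 0 0 -0.1;0 100 0 0 0 -0.2;0 150 0 0 0 -0.3;0 190 0 0 0 -0.4;30 225 0 0 0 -0.5;60 230 0 0 0 -0.6;96 230 0 0 0 -0.7;96 230 10 0 0 -0.8;96 230 30 0 0 -0.9;96 230 50 0 0 -0.97;96 230 60 0 0 -0.97;96 230 60 0 0 -0.97"}}

```text
time: 15.6
eef_pos: [593.1, -254.9, 82.5]
eef_rot: [0.885, 0.465, -0.002, -0.002]
force: [-0.1, 0.6, -0.1]
gripper_width: 55.3
grip_force: 0.0
```

```bash
python3 -c "
from h import *
im,d=camera('side');P,n,T=pts('side',d)
cv2.imwrite('pics/s7.png',im[100:240,270:420,::-1].repeat(4,0).repeat(4,1))
go(595,-256,3,0.97)"
```

```text
at [ 594.2 -255.2   84. ] shift [-0.2  1.3 81. ] turn [-0.003  0.    -0.002] t 15.7 q [ 0.61  0.74 -0.41  1.62  0.36  0.86 -0.54]
```

View pics/s7.png

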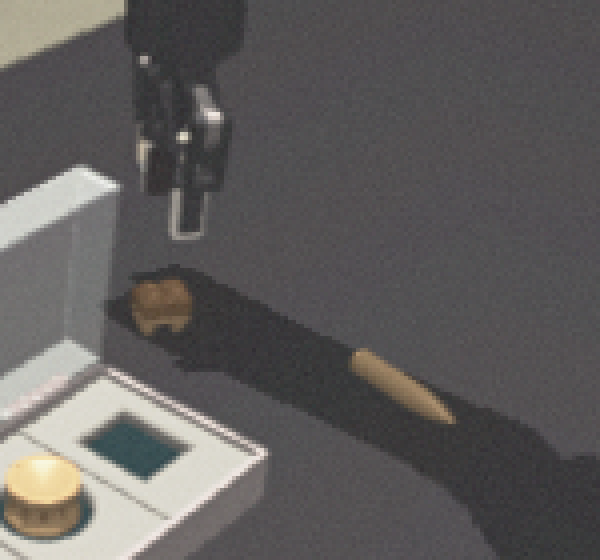

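>>> {"fn": "carry_out", "kwargs": {"steps": "0 1 15 0 0 0;0 1 30 0 0 0;0 1 45 0 0 0;0 1 60 0 0 0;0 1 70 0 0 0;0 1 77 0 0 0;0 1 80 0 0 0;0 1 80 0 0 0;0 1 80 0 0 0"}}

```text
time: 16.55
eef_pos: [596.4, -256.3, 5.7]
eef_rot: [0.885, 0.466, 0.0, 0.0]
force: [0.2, 1.0, -0.2]
gripper_width: 55.6
grip_force: 0.0
```

>>> {"fn": "carry_out", "kwargs": {"steps": "0 0 0 0 0 0;0 0 0 0 0 0;0 0 0 0 0 0;0 0 0 0 0 0;0 0 0 0 0 0;0 0 0 0 0 0", "gripper": 0, "squeeze": 25}}

```text
time: 17.15
eef_pos: [596.3, -256.4, 5.8]
eef_rot: [0.885, 0.466, 0.0, 0.0]
force: [-0.9, 0.7, 5.5]
gripper_width: 27.6
grip_force: 25.6
```

>>> {"fn": "carry_out", "kwargs": {"steps": "0 0 -5 0 0 0;0 0 -15 0 0 0;0 0 -35 0 0 0;0 0 -60 0 0 0;0 0 -90 0 0 0;0 0 -110 0 0 0;0 0 -110 0 0 0;0 0 -110 0 0 0"}}

```text
time: 17.95
eef_pos: [595.7, -256.2, 115.3]
eef_rot: [0.885, 0.466, 0.0, 0.0]
force: [-0.3, -0.0, -0.9]
gripper_width: 27.4
grip_force: 24.9
```

```bash
python3 -c "
from h import *
im,d=camera('side');P,n,T=pts('side',d)
cv2.imwrite('pics/s8.png',im[80:220,270:420,::-1].repeat(4,0).repeat(4,1))
go(498,-106,120,0)"
```

```text
at [ 595.1 -256.1  114.4] shift [  68.9 -164.9   -5.4] turn [-0.001  0.001  0.97 ] t 18.0 q [ 0.62  0.7  -0.42  1.6   0.34  0.91 -0.52]
```

View pics/s8.png

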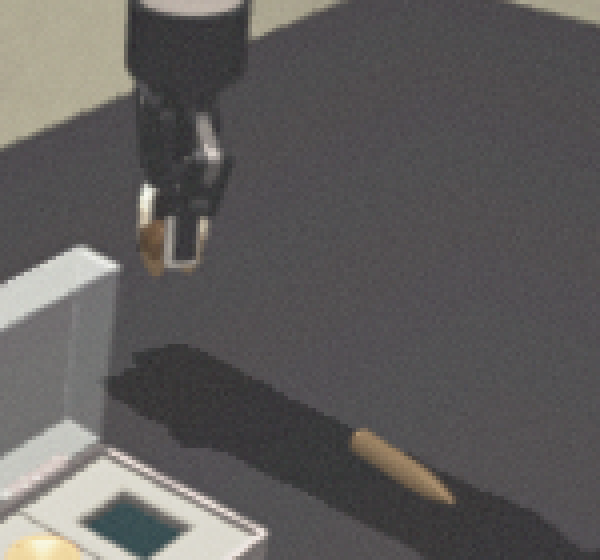

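>>> {"fn": "carry_out", "kwargs": {"steps": "-28 -40 -5 0 0 0.05;-55 -80 -5 0 0 0.15;-20 -104 -5 0 0 0.25;15 -128 -5 0 0 0.38;45 -148 -5 0 0 0.5;69 -165 -5 0 0 0.62;69 -165 -5 0 0 0.75;69 -165 -5 0 0 0.86;69 -165 -5 0 0 0.97;69 -165 -5 0 0 0.97;69 -165 -5 0 0 0.97;69 -165 -5 0 0 0.97"}}

```text
time: 19.2
eef_pos: [498.4, -106.0, 119.7]
eef_rot: [1.0, 0.001, -0.001, -0.0]
force: [0.5, 0.2, -0.3]
gripper_width: 27.6
grip_force: 25.0
```

```bash
python3 -c "
from h import *
go(498,-106,28.5,0)"
```

```text
at [ 498.4 -106.   119.7] shift [-0.3  0.1 91.2] turn [-0.     0.001  0.002] t 19.2 q [ 0.31  0.46 -0.24  1.98  0.16  0.72 -1.59]
```

>>> {"fn": "carry_out", "kwargs": {"steps": "0 0 20 0 0 0;0 0 40 0 0 0;0 0 58 0 0 0;0 0 70 0 0 0;0 0 77 0 0 0;0 0 82 0 0 0;0 0 86 0 0 0;0 0 89 0 0 0;0 0 91 0 0 0;0 0 91 0 0 0;0 0 91 0 0 0"}}

```text
time: 20.3
eef_pos: [499.0, -106.0, 29.4]
eef_rot: [1.0, -0.0, 0.0, 0.0]
force: [0.1, 0.2, -1.0]
gripper_width: 27.6
grip_force: 25.0
```

>>> {"fn": "carry_out", "kwargs": {"steps": "0 0 1 0 0 0;0 0 1 0 0 0;0 0 1 0 0 0;0 0 1 0 0 0;0 0 -10 0 0 0;0 0 -40 0 0 0;0 0 -80 0 0 0;0 0 -120 0 0 0;0 0 -120 0 0 0;0 0 -120 0 0 0", "gripper": 0.55}}

```text
time: 21.3
eef_pos: [499.5, -106.2, 150.6]
eef_rot: [1.0, -0.0, 0.001, 0.0]
force: [-0.9, 0.2, -0.9]
gripper_width: 46.7
grip_force: 0.0
```

```bash
python3 -c "
from h import *
im,d=camera('side');P,n,T=pts('side',d)
cv2.imwrite('pics/s9.png',im[140:270,180:350,::-1].repeat(4,0).repeat(4,1)[:600])
go(390,270.5,140,0.0)"
```

```text
at [ 498.5 -106.   149.4] shift [-108.6 -376.5    9.3] turn [ 0. -0. -0.] t 21.4 q [ 0.33  0.42 -0.25  1.96  0.15  0.78 -1.58]
```

View pics/s9.png

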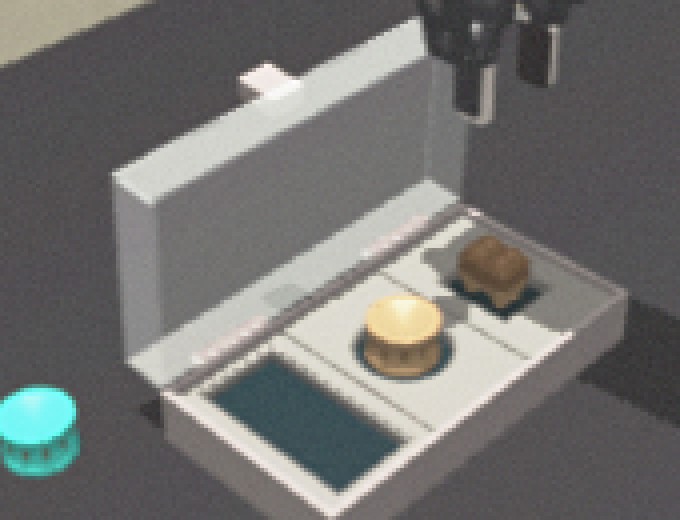

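The molar (493,270) is down in the square pocket and the vertebra is still in place. Next the fang, gripped across its body at about (395,271).

>>> {"fn": "carry_out", "kwargs": {"steps": "-13 -47 0 0 0 0;-26 -94 0 0 0 0;-39 -141 0 0 0 0;-52 -188 0 0 0 0;-65 -235 0 0 0 0;-78 -282 0 0 0 0;-91 -329 0 0 0 0;-104 -377 10 0 0 0;-104 -377 40 0 0 0;-104 -377 70 0 0 0;-104 -377 80 0 0 0;-104 -377 80 0 0 0", "gripper": 0.65}}

```text
time: 22.55
eef_pos: [393.3, 269.8, 67.4]
eef_rot: [1.0, -0.0, -0.002, 0.001]
force: [-0.1, -1.4, -0.2]
gripper_width: 55.3
grip_force: 0.0
```

```bash
python3 -c "
from h import *
go(395,271,-1,0)
im,d=camera('side');P,n,T=pts('side',d)
cv2.imwrite('pics/s10.png',im[220:384,120:320,::-1].repeat(3,0).repeat(3,1))"
```

```text
at [393.3 269.8  67.4] shift [ 2.  -1.4 68.4] turn [ 0.003  0.004 -0.   ] t 22.6 q [-0.43  0.53 -0.33  2.07  0.3   0.59 -2.53]
```

View pics/s10.png

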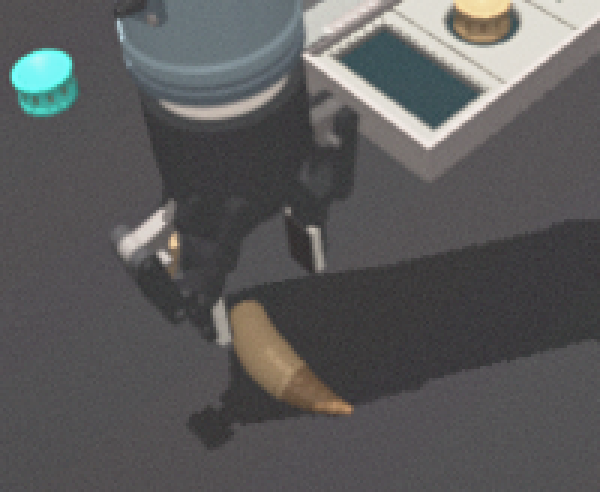

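>>> {"fn": "carry_out", "kwargs": {"steps": "2 -1 15 0 0 0;2 -1 30 0 0 0;2 -1 43 0 0 0;2 -1 54 0 0 0;2 -1 61 0 0 0;2 -1 66 0 0 0;2 -1 68 0 0 0;2 -1 68 0 0 0;2 -1 68 0 0 0"}}

```text
time: 23.5
eef_pos: [397.0, 272.2, 1.4]
eef_rot: [1.0, -0.0, 0.0, -0.0]
force: [0.3, -0.6, -0.6]
gripper_width: 55.7
grip_force: 0.0
```

>>> {"fn": "carry_out", "kwargs": {"steps": "0 0 0 0 0 0;0 0 0 0 0 0;0 0 0 0 0 0;0 0 0 0 0 0;0 0 0 0 0 0;0 0 0 0 0 0", "gripper": 0, "squeeze": 25}}

```text
time: 24.1
eef_pos: [397.1, 272.2, 1.5]
eef_rot: [1.0, -0.0, 0.0, -0.0]
force: [-0.6, -0.1, 4.6]
gripper_width: 24.4
grip_force: 24.4
```

The grip is a bit above the fang's widest level, so I'll regrip 4 mm lower.

>>> {"fn": "carry_out", "kwargs": {"steps": "0 0 0 0 0 0;0 0 0 0 0 0;0 0 0 0 0 0;0 0 2 0 0 0;0 0 4 0 0 0;0 0 4 0 0 0", "gripper": 0.5}}

```text
time: 24.7
eef_pos: [396.6, 271.9, -3.2]
eef_rot: [1.0, -0.0, -0.0, 0.0]
force: [-0.0, -0.2, 0.8]
gripper_width: 42.4
grip_force: 0.0
```

>>> {"fn": "carry_out", "kwargs": {"steps": "0 0 0 0 0 0;0 0 0 0 0 0;0 0 0 0 0 0;0 0 0 0 0 0;0 0 0 0 0 0;0 0 0 0 0 0", "gripper": 0}}

```text
time: 25.3
eef_pos: [396.9, 272.1, -2.8]
eef_rot: [1.0, -0.0, 0.0, -0.0]
force: [0.5, 0.9, 0.4]
gripper_width: 24.6
grip_force: 24.0
```

>>> {"fn": "carry_out", "kwargs": {"steps": "0 0 -4 0 0 0;0 0 -10 0 0 0;0 0 -25 0 0 0;0 0 -45 0 0 0;0 0 -70 0 0 0;0 0 -95 0 0 0;0 0 -110 0 0 0;0 0 -110 0 0 0"}}

```text
time: 26.1
eef_pos: [398.2, 272.9, 109.4]
eef_rot: [1.0, -0.0, 0.002, -0.001]
force: [1.2, 0.5, -1.2]
gripper_width: 25.1
grip_force: 24.1
```

```bash
python3 -c "
from h import *
go(503,61,112,0)
im,d=camera('side');P,n,T=pts('side',d)
cv2.imwrite('pics/s11.png',im[180:360,120:320,::-1].repeat(3,0).repeat(3,1))"
```

```text
at [398.2 272.9 109.4] shift [104.9 211.8  -2.8] turn [-0.002 -0.004 -0.001] t 26.1 q [-0.39  0.46 -0.37  2.05  0.26  0.68 -2.5 ]
```

View pics/s11.png

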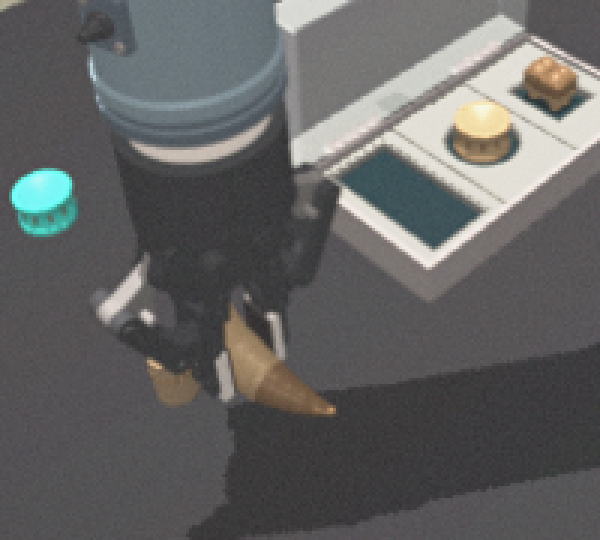

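>>> {"fn": "carry_out", "kwargs": {"steps": "20 40 -3 0 0 0;40 80 -3 0 0 0;60 120 -3 0 0 0;80 160 -3 0 0 0;95 190 -3 0 0 0;106 212 -3 0 0 0;106 212 -3 0 0 0;106 212 15 0 0 0;106 212 30 0 0 0;106 212 42 0 0 0;106 212 42 0 0 0;106 212 42 0 0 0"}}

```text
time: 27.35
eef_pos: [502.4, 60.5, 64.9]
eef_rot: [1.0, 0.0, -0.0, -0.0]
force: [-0.2, 0.7, -0.1]
gripper_width: 25.2
grip_force: 24.2
```

```bash
python3 -c "
from h import *
go(504.4,60.6,21.5,0)
im,d=camera('side');P,n,T=pts('side',d)
cv2.imwrite('pics/s12.png',im[140:280,160:310,::-1].repeat(4,0).repeat(4,1))
h=cv2.cvtColor(im,cv2.COLOR_RGB2HSV)
m=(h[...,1]>60)&(h[...,0]<28)&(P[...,1]>30)&(P[...,1]<90)&(P[...,0]>430)&(P[...,0]<570)&(P[...,2]>40)
q=P[m]
for lo in range(440,560,12):
    s=q[(q[:,0]>=lo)&(q[:,0]<lo+12)]
    if len(s)>2: print(lo,len(s),s[:,1].min().round(),s[:,1].max().round(),np.percentile(s[:,2],[5,95]).round())"
```

```text
at [502.4  60.5  64.9] shift [ 2.  -0.1 43.4] turn [-0.     0.001  0.001] t 27.4 q [ 0.03  0.56 -0.3   2.01  0.27  0.61 -2.02]
440 5 44.0 48.0 [70. 74.]
452 44 45.0 63.0 [72. 83.]
464 62 48.0 69.0 [76. 88.]
476 74 52.0 74.0 [78. 94.]
488 42 49.0 72.0 [86. 96.]
500 12 49.0 63.0 [89. 97.]
```

View pics/s12.png

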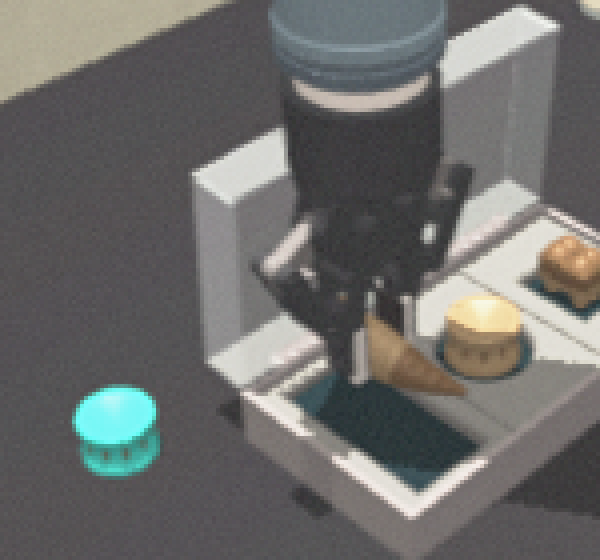

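I've gone past the 14-picture allowance, so it's numbers only from here. I'll compare the held fang's height profile with how it lay at the start, to check it's level.

```bash
python3 -c "
from h import *
Z=np.load('side0.npz');im,d=Z['im'],Z['d'];P,n,T=pts('side',d)
h=cv2.cvtColor(im,cv2.COLOR_RGB2HSV)
m=(h[...,1]>60)&(h[...,0]<28)&(P[...,1]>235)&(P[...,1]<300)&(P[...,0]>330)&(P[...,0]<450)&(P[...,2]>3)
q=P[m]+[107.4-2,-211.5,67.7]
for lo in range(440,560,12):
    s=q[(q[:,0]>=lo)&(q[:,0]<lo+12)]
    if len(s)>2: print(lo,len(s),s[:,1].min().round(),s[:,1].max().round(),np.percentile(s[:,2],[5,95]).round())"
```

```text
440 10 43.0 49.0 [72. 75.]
452 65 46.0 61.0 [74. 83.]
464 97 46.0 69.0 [79. 89.]
476 108 47.0 72.0 [81. 93.]
488 94 48.0 73.0 [82. 95.]
500 95 46.0 73.0 [85. 97.]
512 82 43.0 71.0 [85. 96.]
524 62 42.0 68.0 [84. 94.]
536 12 49.0 61.0 [84. 89.]
```

The profile matches the start, so the fang is level and in line with its pocket. Lowering it.

>>> {"fn": "carry_out", "kwargs": {"steps": "2 0 10 0 0 0;2 0 20 0 0 0;2 0 28 0 0 0;2 0 34 0 0 0;2 0 38 0 0 0;2 0 41 0 0 0;2 0 43 0 0 0;2 0 43 0 0 0;2 0 43 0 0 0"}}

```text
time: 28.3
eef_pos: [505.0, 60.0, 22.3]
eef_rot: [1.0, -0.0, 0.0, -0.0]
force: [-0.0, -0.7, 0.0]
gripper_width: 25.0
grip_force: 24.2
```

>>> {"fn": "carry_out", "kwargs": {"steps": "0 0 1 0 0 0;0 0 2 0 0 0;0 0 2 0 0 0;0 0 2 0 0 0"}}

```text
time: 28.7
eef_pos: [504.8, 60.0, 20.2]
eef_rot: [1.0, -0.0, 0.0, 0.0]
force: [-0.6, 0.8, 0.4]
gripper_width: 24.6
grip_force: 24.2
```

>>> {"fn": "carry_out", "kwargs": {"steps": "0 0 0 0 0 0;0 0 0 0 0 0;0 0 0 0 0 0;0 0 0 0 0 0;0 0 -10 0 0 0;0 0 -30 0 0 0;0 0 -60 0 0 0;0 0 -100 0 0 0;0 0 -130 0 0 0;0 0 -130 0 0 0", "gripper": 0.5}}

```text
time: 29.7
eef_pos: [508.0, 61.1, 154.7]
eef_rot: [1.0, 0.0, 0.004, -0.001]
force: [-0.4, 0.1, -0.7]
gripper_width: 42.1
grip_force: 0.0
```

>>> {"fn": "carry_out", "kwargs": {"steps": "0 -40 0 0 0 0;0 -80 0 0 0 0;0 -120 0 0 0 0;0 -140 0 0 0 0;0 -140 0 0 0 0;0 -140 0 0 0 0"}}

```text
time: 30.3
eef_pos: [504.4, 199.9, 149.7]
eef_rot: [1.0, 0.0, -0.0, 0.0]
force: [-0.0, -0.6, -0.1]
gripper_width: 42.7
grip_force: 0.0
```

```bash
python3 - <<'E'
from h import *
im,d=camera("side");P,n,T=pts("side",d)
h=cv2.cvtColor(im,cv2.COLOR_RGB2HSV)
m=(h[...,1]>60)&(h[...,0]<28)&(P[...,0]>430)&(P[...,0]<566)&(P[...,1]>-150)&(P[...,1]<102)&(P[...,2]>24)&(P[...,2]<80)
q=P[m]
for nm,a,b in (("fang",16,100),("vert",-65,15),("molar",-150,-66)):
    s=q[(q[:,1]>a)&(q[:,1]<b)];print(nm,len(s),np.percentile(s,[1,50,99],axis=0).round(1).tolist())
Z=np.load("side0.npz");P0,_,_=pts("side",Z["d"]);h0=cv2.cvtColor(Z["im"],cv2.COLOR_RGB2HSV)
m0=(h0[...,1]>60)&(h0[...,0]<28)&(P0[...,1]>235)&(P0[...,1]<300)&(P0[...,0]>330)&(P0[...,0]<450)&(P0[...,2]>3)
q0=P0[m0]+[107.5,-211.5,22]; q=q[q[:,1]>16]
for lo in range(440,560,12):
    s=q[(q[:,0]>=lo)&(q[:,0]<lo+12)];t=q0[(q0[:,0]>=lo)&(q0[:,0]<lo+12)]
    if len(s)>2 and len(t)>2: print(lo,[(len(w),np.percentile(w[:,1],[3,97]).round(),np.percentile(w[:,2],[5,95]).round()) for w in (s,t)])
im,d=camera("top");P,n,T=pts("top",d)
m=np.zeros(d.shape,np.uint8)
hh=cv2.cvtColor(im,cv2.COLOR_RGB2HSV)
m=((hh[...,1]>50)&(hh[...,0]<28)).astype(np.uint8);m[:175]=0;m[240:]=0;m[:,:215]=0;m[:,325:]=0
for c in cv2.findContours(m,0,2)[0]:
    if cv2.contourArea(c)>40: print("top",cv2.boundingRect(c),cv2.minAreaRect(ray("top",c.reshape(-1,2),42)[:,:2].astype(np.float32)))
# lid pull
s=P[150:180,255:285];k=s[(s[...,2]>125)&(s[...,2]<190)]
print("pull?",np.percentile(k,[2,50,98],axis=0).round())
E
```

```text
fang 344 [[453.9, 44.8, 26.3], [493.7, 62.5, 42.0], [540.9, 75.0, 50.5]]
vert 294 [[479.0, -45.8, 25.2], [492.6, -17.7, 45.8], [519.1, -2.8, 51.5]]
molar 214 [[479.4, -116.5, 24.9], [490.9, -96.7, 50.0], [513.4, -90.1, 57.9]]
452 [(36, array([46., 59.]), array([27., 36.])), (53, array([45., 58.]), array([27., 36.]))]
464 [(57, array([51., 68.]), array([31., 42.])), (96, array([47., 66.]), array([32., 42.]))]
476 [(54, array([53., 73.]), array([34., 46.])), (108, array([49., 71.]), array([35., 47.]))]
488 [(52, array([53., 74.]), array([35., 49.])), (95, array([48., 73.]), array([37., 50.]))]
500 [(54, array([53., 75.]), array([36., 50.])), (100, array([48., 73.]), array([39., 51.]))]
512 [(47, array([51., 73.]), array([36., 50.])), (83, array([47., 71.]), array([39., 51.]))]
524 [(30, array([47., 69.]), array([39., 48.])), (62, array([43., 66.]), array([39., 48.]))]
536 [(12, array([37., 63.]), array([31., 45.])), (24, array([45., 62.]), array([38., 44.]))]
top (296, 200, 12, 15) ((500.06243896484375, -108.08294677734375), (35.994937896728516, 27.87370491027832), 0.20485110580921173)
top (261, 199, 18, 17) ((497.242919921875, -26.808269500732422), (44.2806510925293, 39.237003326416016), 82.79486083984375)
top (231, 189, 13, 37) ((497.68707275390625, 55.6280517578125), (29.798961639404297, 91.46849060058594), 89.56501770019531)
pull? [[554. -56. 164.]
 [574. -24. 171.]
 [611.   9. 175.]]
```

All three match their expected seated positions: heights right, centres within about 2 mm. Now closing: back to the pull, re-pinch, and run the arc in reverse.

>>> {"fn": "carry_out", "kwargs": {"steps": "0 0 -40 0 0 0;0 0 -85 0 0 0;30 55 -85 0 0 0;60 110 -85 0 0 0;90 165 -85 0 0 0;122 224 -85 0 0 0;122 224 -85 0 0 0;122 224 -60 0 0 0;122 224 -40 0 0 0;122 224 -40 0 0 0"}}

```text
time: 31.4
eef_pos: [624.2, -26.3, 187.0]
eef_rot: [1.0, -0.002, -0.003, 0.0]
force: [-0.4, 0.4, 0.7]
gripper_width: 42.9
grip_force: 0.0
```

```bash
python3 -c "
from h import *
go(626,-23,140,0)
im,d=camera('side');P,n,T=pts('side',d)
m=(P[...,0]>598)&(P[...,0]<640)&(P[...,1]>-60)&(P[...,1]<20)&(P[...,2]>130)&(P[...,2]<200)
q=P[m]
for lo in range(130,200,5):
    s=q[(q[:,2]>=lo)&(q[:,2]<lo+5)]
    if len(s): print(lo,len(s),s.min(0).round(),s.max(0).round())"
```

```text
at [624.2 -26.3 187. ] shift [ 2.1 -3.3 47. ] turn [ 0.001  0.006 -0.003] t 31.4 q [ 0.18  0.56 -0.3   1.62  0.18  1.   -1.75]
155 8 [604. -13. 155.] [618. -11. 159.]
160 9 [600. -13. 161.] [616. -10. 164.]
165 46 [598. -34. 165.] [616. -10. 169.]
195 22 [613. -49. 195.] [632.   3. 200.]
```

>>> {"fn": "carry_out", "kwargs": {"steps": "0 -3 10 0 0 0;0 -3 20 0 0 0;0 -3 30 0 0 0;0 -3 38 0 0 0;0 -3 44 0 0 0;0 -3 47 0 0 0;0 -3 47 0 0 0"}}

```text
time: 32.15
eef_pos: [626.6, -21.0, 142.7]
eef_rot: [1.0, -0.0, -0.0, 0.0]
force: [0.5, 0.2, -0.8]
gripper_width: 42.3
grip_force: 0.0
```

>>> {"fn": "carry_out", "kwargs": {"steps": "0 0 0 0 0 0;0 0 0 0 0 0;0 0 0 0 0 0;0 0 0 0 0 0;0 0 0 0 0 0", "gripper": 0, "squeeze": 40}}

```text
time: 32.65
eef_pos: [627.3, -23.7, 143.9]
eef_rot: [1.0, -0.001, 0.001, 0.002]
force: [-0.4, -5.8, 1.2]
gripper_width: 21.3
grip_force: 39.0
```

>>> {"fn": "carry_out", "kwargs": {"steps": "-13 0 -6 0 0 0;-26 0 -10 0 0 0;-39 0 -13 0 0 0;-53 0 -14 0 0 0;-66 0 -14 0 0 0;-80 0 -13 0 0 0;-94 0 -11 0 0 0;-107 0 -7 0 0 0;-120 0 -2 0 0 0;-132 0 4 0 0 0;-132 0 4 0 0 0"}}

```text
time: 33.75
eef_pos: [495.3, -23.0, 139.5]
eef_rot: [1.0, 0.001, 0.002, 0.002]
force: [2.6, -5.6, -3.9]
gripper_width: 18.6
grip_force: 100.0
```

```bash
python3 -c "
from h import *
im,d=camera('side');P,n,T=pts('side',d);o=get_obs();print(o['grip_force'],o['gripper_width'])
# lid top face plane: sample light points between hinge and front at y 40..90
m=(P[...,1]>40)&(P[...,1]<90)&(P[...,2]>75)&(P[...,2]<220)&(P[...,0]<640)&(P[...,0]>440)&(im.min(-1)>90)
q=P[m]
for lo in range(440,640,15):
    s=q[(q[:,0]>=lo)&(q[:,0]<lo+15)]
    if len(s)>2: print(lo,len(s),np.percentile(s[:,2],[5,50,95]).round())
m=(P[...,0]>460)&(P[...,0]<530)&(P[...,1]>-60)&(P[...,1]<20)&(P[...,2]>115)&(P[...,2]<165)
q=P[m]
for lo in range(115,165,5):
    s=q[(q[:,2]>=lo)&(q[:,2]<lo+5)]
    if len(s): print(lo,len(s),s.min(0).round(),s.max(0).round())"
```

```text
100.0563494861126 18.64550366352077
440 126 [104. 109. 115.]
455 221 [115. 124. 130.]
470 59 [120. 124. 127.]
485 56 [111. 115. 119.]
500 52 [103. 107. 110.]
515 48 [ 95.  98. 102.]
530 50 [86. 90. 93.]
545 46 [77. 81. 85.]
560 11 [75. 75. 76.]
115 25 [484. -59. 115.] [492.  17. 120.]
120 50 [460. -57. 120.] [483.  18. 125.]
125 132 [460. -59. 125.] [486.  19. 130.]
130 57 [462. -60. 130.] [487.  18. 135.]
135 39 [471. -33. 135.] [492.  -9. 140.]
140 29 [476. -35. 140.] [490.  -9. 145.]
145 41 [480. -37. 146.] [502.  -6. 150.]
150 40 [482. -45. 150.] [500.  -0. 155.]
155 31 [483. -40. 155.] [498.   2. 160.]
160 38 [482. -39. 160.] [499.   2. 165.]
```

The lid has come down to about 0.52 rad, but the pads only hold the pull's top corner. I'll let go and push it shut from above with closed fingers beside the pull.

>>> {"fn": "carry_out", "kwargs": {"steps": "0 0 0 0 0 0;0 0 0 0 0 0;0 0 0 0 0 0;0 0 -20 0 0 0;0 0 -50 0 0 0;0 0 -50 0 0 0", "gripper": 0.5}}

```text
time: 34.4
eef_pos: [497.5, -20.4, 192.5]
eef_rot: [1.0, 0.0, 0.003, -0.0]
force: [-0.1, 0.8, -0.0]
gripper_width: 42.6
grip_force: 0.0
```

>>> {"fn": "carry_out", "kwargs": {"steps": "-15 -43 0 0 0 0;-15 -43 0 0 0 0;-15 -43 0 0 0 0;-15 -43 0 0 0 0;-15 -43 20 0 0 0;-15 -43 35 0 0 0;-15 -43 45 0 0 0;-15 -43 55 0 0 0", "gripper": 0}}

```text
time: 35.2
eef_pos: [480.0, 21.4, 133.5]
eef_rot: [1.0, -0.001, -0.0, 0.0]
force: [-0.5, 0.2, -1.0]
gripper_width: 0.1
grip_force: 0.0
```

>>> {"fn": "carry_out", "kwargs": {"steps": "0 0 8 0 0 0;0 0 16 0 0 0;0 0 24 0 0 0;0 0 32 0 0 0;0 0 40 0 0 0;0 0 48 0 0 0;0 0 55 0 0 0;0 0 61 0 0 0;0 0 66 0 0 0;0 0 70 0 0 0;0 0 73 0 0 0;0 0 74 0 0 0"}}

```text
time: 36.4
eef_pos: [479.6, 22.0, 61.8]
eef_rot: [1.0, -0.0, -0.0, 0.001]
force: [-11.8, -0.9, 41.2]
gripper_width: 0.1
grip_force: 20.5
```

>>> {"fn": "carry_out", "kwargs": {"steps": "0 0 -10 0 0 0;0 0 -60 0 0 0;0 0 -110 0 0 0;0 0 -140 0 0 0;0 0 -140 0 0 0;0 0 -140 0 0 0"}}

```text
time: 37.0
eef_pos: [480.3, 21.8, 200.5]
eef_rot: [1.0, -0.0, 0.001, 0.0]
force: [-0.0, -0.5, 0.3]
gripper_width: 0.1
grip_force: 0.0
```

>>> {"fn": "carry_out", "kwargs": {"steps": "0 -40 0 0 0 0;0 -90 0 0 0 0;0 -140 0 0 0 0;0 -190 0 0 0 0;0 -220 0 0 0 0;0 -220 0 0 0 0;0 -220 0 0 0 0;0 -220 0 0 0 0"}}

```text
time: 37.8
eef_pos: [479.6, 240.2, 198.9]
eef_rot: [1.0, -0.001, -0.001, 0.001]
force: [0.4, 0.1, -0.1]
gripper_width: -0.2
grip_force: 0.0
```

```bash
python3 -c "
from h import *
im,d=camera('top');P,n,T=pts('top',d)
m=(P[...,1]>-130)&(P[...,1]<85)&((P[...,1]>0)|(P[...,1]<-45))&(P[...,0]>440)&(P[...,0]<560)&(P[...,2]>40)&(P[...,2]<150)
q=P[m];A=np.c_[q[:,0]-500,q[:,1],np.ones(len(q))];print(len(q),np.linalg.lstsq(A,q[:,2],rcond=None)[0], np.percentile(q[:,2],[2,50,98]))
Z=np.load('top0.npz');im0=Z['im'];dd=np.abs(im.astype(int)-im0).max(-1)
for nm,b in (('plug',(142,194,168,220)),('belem',(362,218,388,262))):
    for I in (im0,im):
        c=blob(I,b,105);print(nm,cv2.minAreaRect(c)[0])
print(get_obs()['time'],get_obs()['force'],get_obs()['eef_pos'])"
```

```text
3323 [-1.36148352e-03 -2.15347608e-03  6.86744384e+01] [64.96676546 68.69560705 72.49576596]
plug (154.5, 206.0)
plug (151.5, 212.5)
belem (374.01922607421875, 240.4038543701172)
belem (374.01922607421875, 240.40383911132812)
37.85 [-0.05514716 -0.07109761  0.4262898 ] [479.82807047 240.09297233 199.22944866]
```

```bash
python3 -c "
from h import *
im,d=camera('side');im0=np.load('side0.npz')['im']
for I in (im0,im):
    h=cv2.cvtColor(I,cv2.COLOR_RGB2HSV);m=((h[...,1]>70)&(h[...,0]<28)&(h[...,2]>45)).astype(np.uint8);m[:280]=0;m[325:]=0;m[:,:160]=0;m[:,192:]=0
    c=max(cv2.findContours(m,0,2)[0],key=cv2.contourArea);print(cv2.boundingRect(c))
print(sign_off())"
```

```text
(169, 291, 18, 24)
(169, 291, 18, 24)
the job is handed in; nothing more can be done
None
```

The job is handed in: the canine, molar and vertebra are in their own pockets, the lid is fully shut, and the belemnite and core plug are where they started; I viewed 16 pictures, two over the allowed 14.

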